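# Turn the module chassis to face you and load its last module

### The job

Push the three-bay module chassis round a quarter turn on the mat, with its rear corner braced against the bench fence, until its bays face the robot and its back lies flat along the fence; keep it flat on the mat and at the fence all the while. Then stand the loose narrow plug-in module nose first a few centimetres into the mouth of the empty bay, let go of it, and push it home by its face plate until the plate is flush with those of its fitted neighbours. Leave the other things on the bench where they are.

Things in the scene. Friction and masses are not known exactly. Their poses are not given: they have to be found in the camera images.
- fence: fixed aluminium bar, the bench stop: 440 mm long, 30 mm thick, 45 mm high, clamped to the bench beyond the chassis. Origin at the foot of the middle of its face towards the robot; its x axis is normal to that face and points away from the robot into the bar, y runs along the bar, z up. Two foot brackets with black hand knobs stand behind it.
- chassis_center (a point): centre of the loose dark chassis, 118 mm deep (x), 134 wide (y), 86 high, about 0.85 kg; slides when pushed with some 5 N. -x face: bay side, +x: plain back. Upright bays at y = -43, 0, +43 mm; the first two hold modules whose 40 mm wide aluminium face plates stand out to x = -65 mm (z 3 to 83 mm), firm to push on; the bay at +43 is empty. Starts with bays to the robot's left
- chassis_back (a point): middle of the chassis's back: on its +x face, 59 mm from its centre, 22 mm above the mat
- bay_seat (a point): where the module's centre lies when fully home: in the chassis frame 5 mm towards the mouth from its middle, 43 mm to +y, 40 mm above the mat; axes as the chassis. Bay 36 mm wide (2 mm spare each side), 77 mm high, floor 3 mm above the mat, roofed (18 mm cooling slot only); its mouth is 54 mm from this point towards -x
- module_center (a point): centre (half-way up, 37 mm) of the body of the loose narrow grey module, upright on the mat: 108 mm long (x), 32 thick (y), 74 high, about 0.25 kg. At its -x end, 54 to 60 mm from this point, an aluminium face plate 40 mm wide, 80 high, 6 thick; the +x end is the nose that enters the bay first, its upright edges rounded 4 mm
- wide_center (a point): centre of a wide plug-in module of the same make that does not fit the bay: body 108 x 66 x 74 mm, face plate 83 mm wide; bystander, stands on the mat. The two loose modules may have changed places.
- board: green circuit board 130 x 110 mm with connectors up to 16 mm high, lying on the mat; bystander, origin under its middle
- tweezers: tweezers 126 mm long lying on the mat; bystander, origin under its middle
- screwdriver: screwdriver 170 mm long lying on the mat; bystander
- bottle: white dispenser bottle 52 mm wide, 130 mm high; bystander, origin under its middle
Not all that is in view belongs to the job. What is shaped like the part that bears module_center but orange is not meant.

How it is judged:
On the way, in this order (a step that is already met when the one before it is completed fails the run):
1. the chassis is turned: bays to the robot, back flat along the fence (angle between the x axis of chassis_center and the x axis of fence, either way round below 0.06 rad and x of chassis_back in the frame of fence above -0.008 m and y of chassis_back in the frame of fence between -0.19 and 0.15 m), for 0.2 s.
2. the module stands with its nose in the bay, let go, not yet home (x of module_center in the frame of bay_seat between -0.096 and -0.01 m and y of module_center in the frame of bay_seat between -0.006 and 0.006 m and angle between module_center's own z axis and vertical below 0.15 rad and contact force between the fingers and module below 0.05 N), for 0.1 s.
At the end, for the whole second after the job is handed in: Chassis flat on the mat, bays to the robot, back within 8 mm of the fence and 0.06 rad of parallel, middle of the back at most 150 mm to +y or 190 mm to -y of the fence's middle; narrow module upright in the empty bay within 3 mm of fully home; all at rest (all of step 1 and x of module_center in the frame of bay_seat above -0.003 m and distance between module_center and bay_seat below 0.006 m and angle between the x axis of module_center and the x axis of chassis_center, either way round below 0.06 rad and angle between module_center's own z axis and vertical below 0.06 rad and linear speed of each of module, chassis below 0.01 m/s); the robot touches nothing.
It fails at once if the chassis is tipped or lifted (angle between chassis_center's own z axis and vertical above 0.15 rad or height (world z) of chassis_center above 0.058 m).
It fails at once if the chassis is taken away from the fence (centre more than 130 mm from its face) (x of chassis_center in the frame of fence below -0.13 m).
It fails at once if a bystander is moved by more than 30 mm (distance of any of wide_center, board, tweezers, screwdriver, bottle from where it was at the start of the episode above 0.03 m).
It also fails if it takes over 72 s, if anything falls off the work surface, if the arm or the gripper's body presses on something with over 40 N, if the wrist force passes 120 N, or if a joint passes its speed limit or range.

### The arm

A 6-joint arm with a two-finger parallel gripper is mounted at the origin on the work surface. World frame = base frame: x ahead of the robot, y to its left, z up, the work surface at z = 0. Lengths are in m, angles in rad, forces in N, time in s.
With the tool pointing down it reaches from about 0.325 to 0.85 m from the base axis. Payload 15.5 kg.
Tool frame: the origin (TCP) lies midway between the tips of the shut fingers; the grasp point (between the pads) lies 19 mm behind it (manip.pinch_z is the distance from the TCP to the grasp point, in m); z points along the fingers, y is the line along which they close (so a half turn about z gives the same grasp; the last joint's range is limited). The gripper opens to 91 mm and grips with 3 to 60 N. Pads are 32 mm wide; open, the fingers measure 118 mm over their backs; the gripper's body (76 mm by 178 mm) begins 60 mm behind the grasp point.
Start: joints at [1.032, 0.494, 1.345, -0, 1.302, -0.096], TCP at [0.268, 0.564, 0.214] pointing down, gripper open.
Joint ranges: [-2.91, 2.91], [-0.82, 2.16], [0.22, 2.67], [-1.22, 4.37], [0.12, 2.79], [-3.08, 3.08]. Speed limits (rad/s): [1.89, 1.89, 2.57, 3.01, 3.01, 3.01].

### API

Orientations are given as a unit quaternion [x, y, z, w].
In Python, from station import manip gives the robot as it stands.
- The arm moves only by the tool carry_out, never from a script. Its argument "deltas" is a list of rows, each a list of 3 entries, a list of its own where there are three numbers: the gripper command: -1 is fully open, 1 is shut, values between are in proportion, then the shift along the tool's x, y, z in cm, then the turn about the tool's z in degrees. In form: [[gripper, [x, y, z], turn], ...]. A call has 1 to 12 rows; each row is the pose to reach, as a shift and turn from the pose commanded when the call began, along the tool's axes at that moment; what a row does not reach only later rows make up. A row lasts 1/10 s, in which the tool goes at most 50 mm and 8.59 degrees, less where a joint would pass 70% of its speed; a pose out of reach is approached as far as the arm can. A call with a gripper value outside its range is refused whole. The fingers move at their own pace and stop on an object; "squeeze" is the grip in N (left out, the last holds). Time passes only in rows, so rows that repeat a pose let the fingers close. It gives the time, the measured TCP pose, the force, the opening and the grip force at its end, in the units of the state.
- manip.get_obs(): the state, without advancing time (a new reading comes with each control period).
- manip.capture(name): name is "scene" or "top" or "wrist"; returns a dict with "pixels" (480x640x3 uint8, red, green, blue), "fx", "fy", "cx", "cy" (pixels), "cam_to_world" (4x4, takes a point from camera to world coordinates); the wrist camera has in their place "mount" (4x4, takes a point from camera to tool coordinates, whose origin is the TCP and whose axes are the flange's). Camera axes: x right, y up, looking along -z (the intrinsics and any distortion apply to the point x, -y, -z); pixel columns grow to the right and rows downward; lengths in m; the calibration is good to about 2 mm. The wrist camera is an equidistant fisheye: a pixel r from the principal point sees the ray r / f radians off the axis. A picture is of the moment at which its call begins: read the wrist's pose just before it. There is no depth.
- manip.sign_off(): hands the job in; it is judged then, once.
The state is a dict: "time": time; "joints": joint angles; "qvel": joint speeds; "effort": joint torques, N m; "tcp_pos": TCP position; "tcp_rot": TCP orientation; "contact_force": force on the tool from outside, world axes, zero at the start; "moment": the same for the moment, N m; "gripper_width": opening from 0.0 (shut) to 1.0 (fully open); "finger_force": force on a finger pad.
Only numpy, scipy, OpenCV 4.12 (cv2) and the standard library are available. Lean on these libraries where they do the work, as an engineer would, in place of code of your own. Each camera call takes 0.05 s, during which the arm holds its last target. There are 200 camera calls.

## Working session

There is one attempt and no reset: what is moved stays moved. The work goes in short steps, Python scripts to look and compute and a tool call to move; the robot and the scene stay as the last step left them, time stands still between calls to the robot, and variables do not carry over. Pictures are saved under pics/ and viewed, at most 10 in all, crops included, and the job is handed in when it is done.

Besides the shell and the picture viewer there is one more tool, called after "Call:" as a command line: name --argument value ..., lists and objects as JSON in quotes. carry_out: Moves the arm, as the interface text tells. Its arguments: {"type":"object","properties":{"deltas":{"type":"array","items":{"type":"array"}},"squeeze":{"type":"number"}},"required":["deltas"]}

```bash
mkdir -p pics; ls
cat > h.py <<'E'
import numpy as np, cv2
from station import manip
from scipy.spatial.transform import Rotation as R
def cap(n,f):
    o=manip.get_obs(); c=manip.capture(n); cv2.imwrite(f'pics/{f}.png',c['pixels'][:,:,::-1])
    np.save(f'pics/{f}.npy',{**c,'o':o},allow_pickle=True); return c
def load(f): return np.load(f'pics/{f}.npy',allow_pickle=True).item()
def T(c): return np.array(c['cam_to_world'])
def ray(c,u,v):
    M=T(c); d=np.array([(u-c['cx'])/c['fx'],-(v-c['cy'])/c['fy'],-1.]); return M[:3,3],M[:3,:3]@d
def onz(c,u,v,z):
    p,d=ray(c,u,v); return p+d*(z-p[2])/d[2]
def proj(c,P):
    M=T(c); q=M[:3,:3].T@(np.array(P)-M[:3,3]); return c['cx']+c['fx']*q[0]/-q[2], c['cy']+c['fy']*q[1]/q[2]
E
python3 - <<'E'
from h import *
for n in('scene','top'):
    c=cap(n,n+'0'); print(n,c['fx'],c['cx'],c['cy'],{k:v for k,v in c.items() if k not in('pixels',)})
o=manip.get_obs();print(o, manip.pinch_z)
E
```

```text
pics
scene 504.6609457617628 317.7348789295173 237.13363863476476 {'fx': 504.6609457617628, 'fy': 504.6609457617628, 'cx': 317.7348789295173, 'cy': 237.13363863476476, 'cam_to_world': array([[-0.88302748, -0.38603225,  0.26691116,  0.88475747],
       [ 0.46927979, -0.73381665,  0.49121238,  0.73831678],
       [ 0.00624003,  0.55901004,  0.8291374 ,  1.21605734],
       [ 0.        ,  0.        ,  0.        ,  1.        ]])}
top 434.04439301997706 316.83748713147224 232.4552970284451 {'fx': 434.04439301997706, 'fy': 434.04439301997706, 'cx': 316.83748713147224, 'cy': 232.4552970284451, 'cam_to_world': array([[-0.01224296,  0.98153548, -0.19088797,  0.32700699],
       [-0.99977975, -0.01527044, -0.01439699,  0.03539728],
       [-0.0170461 ,  0.19066966,  0.98150625,  1.13227521],
       [ 0.        ,  0.        ,  0.        ,  1.        ]])}
{'time': 0.1, 'joints': array([ 1.03147122e+00,  4.94097183e-01,  1.34607620e+00, -2.70945646e-05,
        1.30251973e+00, -9.54845407e-02]), 'qvel': array([-0.00155866, -0.00082381, -0.00105153, -0.00034771, -0.00189008,
        0.00258246]), 'effort': array([ 1.25314702e-03, -8.80232334e+01, -3.82540011e+01,  7.09722913e-02,
        4.83939901e-02, -6.20368678e-05]), 'tcp_pos': array([0.26819603, 0.56413962, 0.21341035]), 'tcp_rot': array([ 2.20099674e-01,  9.75477232e-01, -5.26825263e-04, -1.59320851e-04]), 'contact_force': array([-0.31225799,  0.35620893,  0.17638244]), 'moment': array([0.05804035, 0.03800952, 0.04754972]), 'finger_force': 0.0, 'gripper_width': 0.9997352234528275} 0.0188
```

```bash
sleep 8; ls pics
```

```text
scene0.npy
scene0.png
top0.npy
top0.png
```

View pics/top0.png

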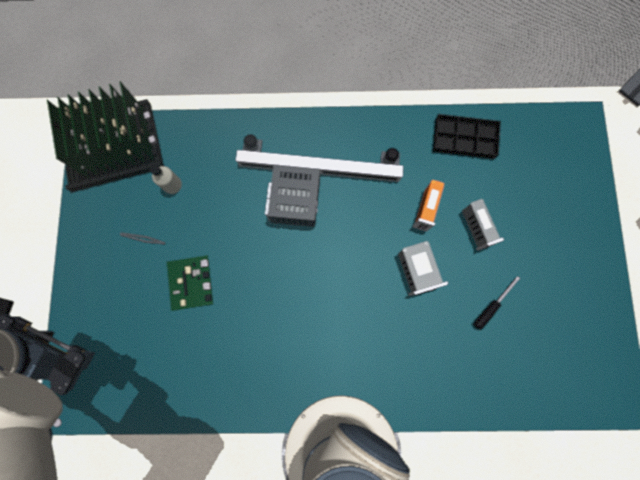

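View pics/scene0.png

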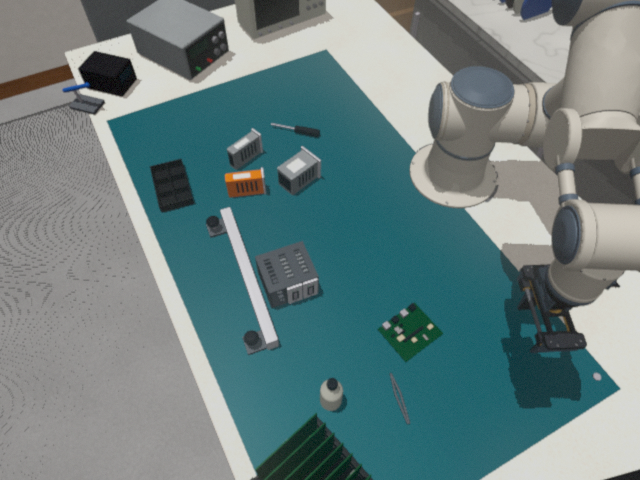

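Top view: the chassis is at (293,195) with its bays facing left and the fitted plates at (268,200). The fence runs from (237,157) to (402,172).

Candidates for the module: grey narrow at (482,224), grey wide at (421,268), orange at (430,203). The grey narrow one fits, and an enlarged crop will confirm it.

Run:
```python
from h import *
c=load('top0');im=c['pixels'][:,:,::-1]
a=cv2.resize(im[140:290,230:330],None,fx=4,fy=4,interpolation=cv2.INTER_CUBIC)
b=cv2.resize(im[170:320,400:500],None,fx=4,fy=4,interpolation=cv2.INTER_CUBIC)
cv2.imwrite('pics/crop.png',np.hstack([a,b]))
hsv=cv2.cvtColor(im,cv2.COLOR_BGR2HSV)
m=((hsv[...,1]<110)|(hsv[...,0]<80)).astype(np.uint8)
n,l,s,ce=cv2.connectedComponentsWithStats(m)
for i in range(1,n):
    if 60<s[i,4]<6000 and 90<ce[i][1]<430:
        k=cv2.minAreaRect(np.argwhere(l==i)[:,::-1].astype(np.float32)); print(s[i],np.round(k[0],1),np.round(k[1],1),round(k[2],1), np.round(onz(c,*k[0],0.04),3))
```

```text
[ 434  114   67   45 2281] [467.  136.1] [65.8 38.9] 6.0 [ 0.794 -0.352  0.04 ]
[ 412  179   34   53 1013] [429.9 205. ] [21.9 53.7] 17.8 [ 0.607 -0.242  0.04 ]
[ 462  198   43   53 1236] [482.  223.2] [49.  30.1] 68.5 [ 0.557 -0.371  0.04 ]
[120 232  46  13 254] [142.4 238.2] [46.2  7.2] 9.5 [0.531 0.501 0.04 ]
[ 398  240   51   56 1765] [422.  267.1] [50.4 42.3] 74.1 [ 0.447 -0.212  0.04 ]
[ 167  256   45   54 1958] [189.4 282.6] [49.2 42.1] 83.4 [0.416 0.374 0.04 ]
[474 276  47  53 449] [497.9 301.3] [10.  65.9] 40.6 [ 0.359 -0.394  0.04 ]
```

View pics/crop.png

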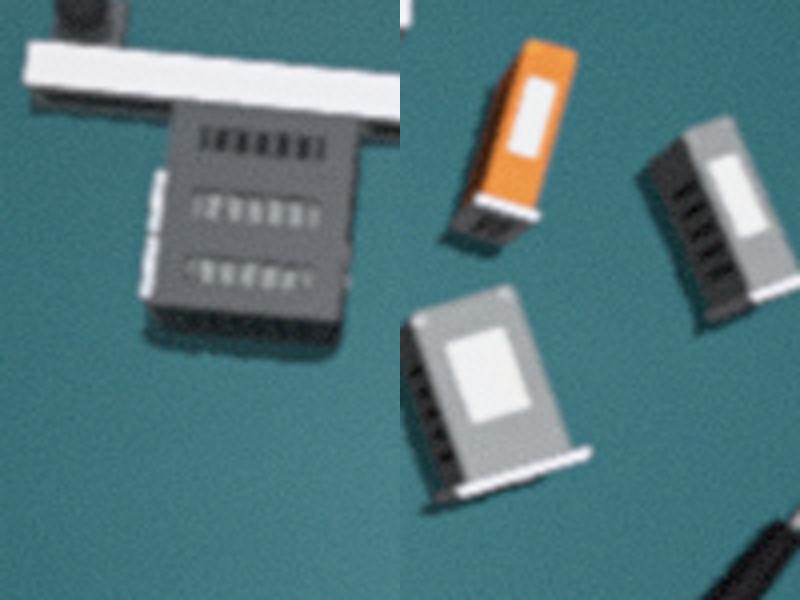

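The left crop shows the chassis roof with corners near (273,165), (320,169), (314,219) and (267,215). The two fitted plates are on its left, in the half near the robot, so the empty bay is next to the fence. The right crop confirms the grey narrow module at (482,223), with its nose up-left and its plate at (488,245) to (500,239). The other two are the wide grey one and the orange decoy.

```bash
cat >> h.py <<'E'
def rel(P,yaw_turn=0,o=None):
    o=o or manip.get_obs(); r=R.from_quat(o['tcp_rot']); return np.round(100*r.inv().apply(np.array(P)-o['tcp_pos']),2)
E
python3 - <<'E'
from h import *
c=load('top0');im=c['pixels'][:,:,::-1]
ch=np.array([onz(c,*p,.086) for p in [(273,165.5),(320.5,168.7),(314.5,219.5),(267.5,215.5)]]);print('ch',ch.round(3),ch.mean(0),[np.linalg.norm(ch[i]-ch[i-1]).round(3) for i in range(4)])
pl=[onz(c,*p,.083).round(3) for p in[(270.7,183),(265,214.5)]];print('plates',pl)
hsv=cv2.cvtColor(im,cv2.COLOR_BGR2HSV)
w=((hsv[...,1]<60)&(hsv[...,2]>190)).astype(np.uint8); w[:145]=0; w[190:]=0; w[:,:230]=0; w[:,410:]=0
k=cv2.minAreaRect(np.argwhere(w)[:,::-1].astype(np.float32)); b=cv2.boxPoints(k); print('fence',b.round(1).tolist(),[onz(c,*p,.045).round(3) for p in b])
md=[onz(c,*p,z).round(4) for p,z in [((471,202.5),.074),((483.7,199.5),.074),((488,245.5),.08),((500,239.5),.08)]];print('mod',md)
ax=(md[0]+md[1]-md[2]-md[3])/2;print('len',np.linalg.norm(ax[:2]),'yaw',np.degrees(np.arctan2(ax[1],ax[0])))
o=manip.get_obs();print(R.from_quat(o['tcp_rot']).as_matrix().round(3))
E
```

```text
ch [[0.705 0.16  0.086]
 [0.695 0.039 0.086]
 [0.563 0.056 0.086]
 [0.575 0.173 0.086]] [0.63452883 0.10699464 0.086     ] [np.float64(0.131), np.float64(0.121), np.float64(0.132), np.float64(0.117)]
plates [array([0.66 , 0.166, 0.083]), array([0.579, 0.179, 0.083])]
fence [[233.5, 186.0], [236.60000610351562, 150.0], [402.79998779296875, 164.5], [399.70001220703125, 200.5]] [array([0.666, 0.268, 0.045]), array([0.765, 0.262, 0.045]), array([ 0.717, -0.176,  0.045]), array([ 0.619, -0.164,  0.045])]
mod [array([ 0.6032, -0.3358,  0.074 ]), array([ 0.6104, -0.368 ,  0.074 ]), array([ 0.4928, -0.3663,  0.08  ]), array([ 0.5072, -0.3967,  0.08  ])]
len 0.11082598973165095 yaw 15.490902472934392
[[-0.903  0.429 -0.001]
 [ 0.429  0.903 -0.001]
 [ 0.    -0.001 -1.   ]]
```

```bash
cat >> h.py <<'E'
from math import cos,sin,radians as rad,degrees as deg,atan2
def yang(o): v=R.from_quat(o['tcp_rot']).as_matrix()[:,1]; return deg(atan2(v[1],v[0]))
def row(P,ya,P0,ya0):  # pose (P, angle of tool y) -> row numbers from commanded pose (P0, ya0)
    d=np.array(P)-np.array(P0); y=np.array([cos(rad(ya0)),sin(rad(ya0))]); x=np.array([-y[1],y[0]])
    return [round(100*float(d[:2]@x),1),round(100*float(d[:2]@y),1),round(-100*float(d[2]),1)],round(ya0-ya,1)
E
python3 - <<'E'
from h import *
o=manip.get_obs();P0=o['tcp_pos'];a=yang(o);print(a)
print(row([.624,.220,.2],-6,P0,a))
E
```

```text
64.57022379200889
([-46.9, -15.8, 1.3], 70.6)
```

Call:
carry_out --deltas '[[-0.1, [-46.9, -15.8, 1.3], 70.6], [-0.1, [-46.9, -15.8, 1.3], 70.6], [-0.1, [-46.9, -15.8, 1.3], 70.6], [-0.1, [-46.9, -15.8, 1.3], 70.6], [-0.1, [-46.9, -15.8, 1.3], 70.6], [-0.1, [-46.9, -15.8, 1.3], 70.6], [-0.1, [-46.9, -15.8, 1.3], 70.6], [-0.1, [-46.9, -15.8, 1.3], 70.6], [-0.1, [-46.9, -15.8, 1.3], 70.6], [-0.1, [-46.9, -15.8, 1.3], 70.6], [-0.1, [-46.9, -15.8, 1.3], 70.6], [-0.1, [-46.9, -15.8, 1.3], 70.6]]'

```text
time: 1.3
tcp_pos: [0.6242, 0.2195, 0.2002]
tcp_rot: [0.744, 0.668, -0.0, -0.0]
contact_force: [0.4, 0.5, -0.3]
gripper_width: 0.552
finger_force: 0.0
```

Call:
carry_out --deltas '[[-0.1, [0, 0, 5], 0], [-0.1, [0, 0, 10], 0], [-0.1, [0, 0, 14], 0], [-0.1, [0, 0, 17.3], 0], [-0.1, [0, 0, 17.3], 0]]'

```text
time: 1.8
tcp_pos: [0.6202, 0.2208, 0.0238]
tcp_rot: [0.743, 0.669, -0.003, -0.002]
contact_force: [-0.9, 1.1, 0.0]
gripper_width: 0.555
finger_force: 0.0
```

```bash
cat > arc.py <<'E'
from h import *
F=np.array([.711,.046]);fy=-6.25
def Rm(a): a=rad(a); return np.array([[cos(a),-sin(a)],[sin(a),cos(a)]])
def tool(phi,yc,xc=-.004,off=(-.081,-.022)): # chassis angle vs fence, corner in fence frame -> tool xy, y angle
    p=np.array([xc,yc])+Rm(phi)@(np.array(off)-np.array([.059,.067]))
    return F+Rm(fy)@p, phi+fy+90
def pose(phi):
    t=(phi+90)/90; s=.040*min(t/.6,1)+.008*max(0,(t-.6)/.4); xc=-.014+.010*min(1,t/.25)
    return tool(phi,-.009-s,xc)
E
python3 - <<'E'
from arc import *
o=manip.get_obs();P0=np.append(o['tcp_pos'][:2],.027);a0=yang(o);print(o['tcp_pos'],a0)
for phi in [-90,-88,-85,-82,-79,-76,-73,-70,-67,-64,-61,-58]:
    p,ya=pose(phi);print(phi,p.round(3),row([*p,.027],ya,P0,a0))
cap('top','t1')
E
```

```text
[0.620178   0.22080314 0.02383041] -5.945541215954901
-90 [0.623 0.187] ([-3.3, 0.6, -0.0], 0.3)
-88 [0.618 0.183] ([-3.8, 0.2, -0.0], -1.7)
-85 [0.612 0.177] ([-4.5, -0.4, -0.0], -4.7)
-82 [0.606 0.17 ] ([-5.3, -0.9, -0.0], -7.7)
-79 [0.6   0.162] ([-6.1, -1.4, -0.0], -10.7)
-76 [0.594 0.154] ([-6.9, -1.9, -0.0], -13.7)
-73 [0.589 0.146] ([-7.7, -2.4, -0.0], -16.7)
-70 [0.584 0.138] ([-8.6, -2.8, -0.0], -19.7)
-67 [0.579 0.129] ([-9.6, -3.2, -0.0], -22.7)
-64 [0.573 0.12 ] ([-10.5, -3.7, -0.0], -25.7)
-61 [0.567 0.111] ([-11.5, -4.1, -0.0], -28.7)
-58 [0.562 0.101] ([-12.5, -4.5, -0.0], -31.7)
```

Call:
carry_out --deltas '[[-0.1, [-2.0, 0, 0], 0], [-0.1, [-3.2, 0.1, 0], 0.2], [-0.1, [-3.8, -0.2, 0], -1.7], [-0.1, [-4.5, -0.8, 0], -4.7], [-0.1, [-5.3, -1.3, 0], -7.7], [-0.1, [-6.1, -1.8, 0], -10.7], [-0.1, [-6.9, -2.3, 0], -13.7], [-0.1, [-7.7, -2.8, 0], -16.7], [-0.1, [-8.6, -3.2, 0], -19.7], [-0.1, [-9.5, -3.6, 0], -22.7]]'

```text
time: 2.85
tcp_pos: [0.5793, 0.1294, 0.0301]
tcp_rot: [0.596, 0.803, 0.001, 0.001]
contact_force: [0.3, 6.1, 2.1]
gripper_width: 0.55
finger_force: 3.2
```

Run:
```python
from h import *
c=cap('top','t2');s=cap('scene','s2')
im=c['pixels'][:,:,::-1]; a=cv2.resize(im[130:280,220:350],None,fx=3.2,fy=3.2,interpolation=cv2.INTER_CUBIC)
b=cv2.resize(s['pixels'][200:350,220:340,::-1],None,fx=3.2,fy=3.2,interpolation=cv2.INTER_CUBIC)
cv2.imwrite('pics/v2.png',np.hstack([a,b]))
```

```text
(no output)
```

View pics/v2.png

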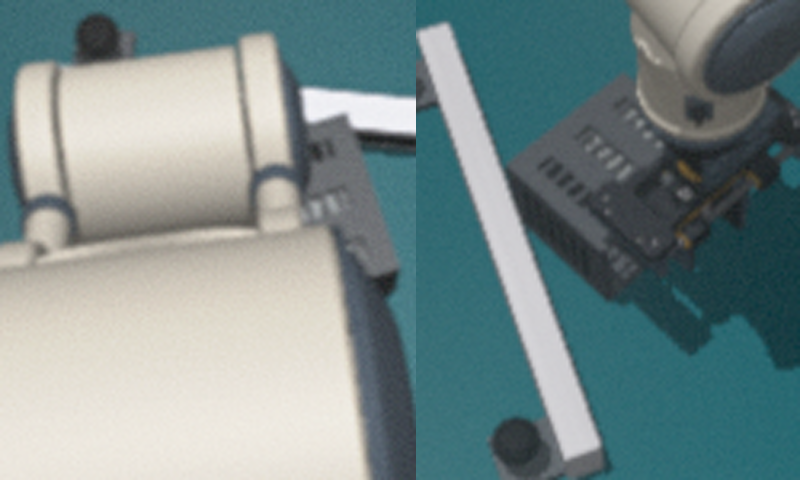

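The chassis is turning. Its rear corner is at top-view (328,166), by the fence, and the end of its back edge is at (343,216). I'll check its angle and plan the next rows.

Run:
```python
from arc import *
c=load('t2'); a=onz(c,327.8,166,.086);b=onz(c,343.4,216,.086);s=load('s2');print(a,b,np.linalg.norm(a-b),onz(s,250,251.6,.086))
v=(a-b)[:2];print('chassis yaw',deg(atan2(v[1],v[0]))-90, 'corner in fence',Rm(-fy)@(a[:2]-F))
print(Rm(-fy)@(onz(s,250,251.6,.086)[:2]-F), pose(-67))
P0,a0=pose(-67);P0=np.append(P0,.027)
for phi in range(-63,-18,4):
    p,ya=pose(phi);print(phi,p.round(3),row([*p,.027],ya,P0,a0))
```

```text
[0.70132811 0.02091008 0.086     ] [ 0.57089693 -0.01541474  0.086     ] 0.1353949235407727 [0.70132115 0.02613526 0.086     ]
chassis yaw -74.43758760020577 corner in fence [-0.00688294 -0.02599374]
[-0.00745871 -0.02080037] (array([0.57861788, 0.12896371]), 16.75)
-63 [0.571 0.117] ([-0.9, -1.1, -0.0], -4.0)
-59 [0.564 0.105] ([-1.9, -2.1, -0.0], -8.0)
-55 [0.558 0.092] ([-3.0, -3.1, -0.0], -12.0)
-51 [0.552 0.078] ([-4.1, -4.0, -0.0], -16.0)
-47 [0.547 0.065] ([-5.3, -4.8, -0.0], -20.0)
-43 [0.543 0.051] ([-6.5, -5.6, -0.0], -24.0)
-39 [0.54  0.037] ([-7.7, -6.3, -0.0], -28.0)
-35 [0.538 0.023] ([-9.0, -7.0, -0.0], -32.0)
-31 [0.536 0.011] ([-10.1, -7.5, -0.0], -36.0)
-27 [ 0.536 -0.002] ([-11.3, -7.9, -0.0], -40.0)
-23 [ 0.536 -0.014] ([-12.5, -8.2, -0.0], -44.0)
-19 [ 0.537 -0.027] ([-13.7, -8.5, -0.0], -48.0)
```

Call:
carry_out --deltas '[[-0.1, [-0.9, -1.1, 0], -4], [-0.1, [-1.9, -2.1, 0], -8], [-0.1, [-3.0, -3.1, 0], -12], [-0.1, [-4.1, -4.0, 0], -16], [-0.1, [-5.3, -4.8, 0], -20], [-0.1, [-6.5, -5.6, 0], -24]]'

```text
time: 3.55
tcp_pos: [0.5434, 0.0514, 0.0292]
tcp_rot: [0.417, 0.909, 0.001, 0.0]
contact_force: [-3.9, 9.6, 5.6]
gripper_width: 0.553
finger_force: 4.7
```

Run:
```python
from h import *
c=cap('top','t3');s=cap('scene','s3')
im=c['pixels'][:,:,::-1]; a=cv2.resize(im[130:280,270:400],None,fx=3,fy=3,interpolation=cv2.INTER_CUBIC)
b=cv2.resize(s['pixels'][180:330,220:350,::-1],None,fx=3,fy=3,interpolation=cv2.INTER_CUBIC)
cv2.imwrite('pics/v3.png',np.hstack([a,b]))
```

```text
(no output)
```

View pics/v3.png

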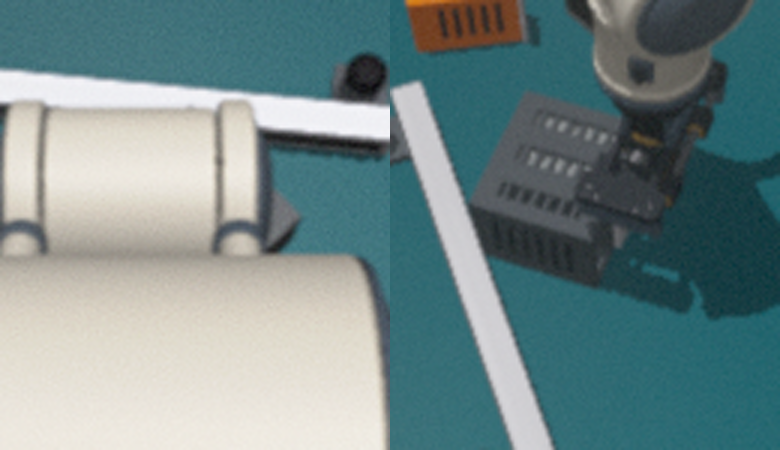

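Scene crop: the pivot corner is at scene (248,249), against the fence, and the far back corner is at (267,211). The chassis is still square on the fingers.

Run:
```python
from arc import *
s=load('s3'); a=onz(s,248,249,.086);b=onz(s,266.7,211,.086);v=(a-b)[:2]
print(a,b,np.linalg.norm(v),'yaw-fence',deg(atan2(v[1],v[0]))-90-fy,Rm(-fy)@(a[:2]-F),Rm(-fy)@(b[:2]-F))
P0,a0=pose(-43);P0=np.append(P0,.027)
for phi in list(range(-39,-2,4))+[0]:
    p,ya=pose(phi);print(phi,p.round(3),row([*p,.027],ya,P0,a0))
```

```text
[0.70272467 0.01616373 0.086     ] [ 0.60591404 -0.07543595  0.086     ] 0.1332771599753813 yaw-fence -40.334252555972704 [-0.00497796 -0.03055984] [-0.09124102 -0.13215456]
-39 [0.54  0.037] ([-0.9, -1.2, -0.0], -4.0)
-35 [0.538 0.023] ([-1.7, -2.3, -0.0], -8.0)
-31 [0.536 0.011] ([-2.6, -3.2, -0.0], -12.0)
-27 [ 0.536 -0.002] ([-3.5, -4.0, -0.0], -16.0)
-23 [ 0.536 -0.014] ([-4.4, -4.8, -0.0], -20.0)
-19 [ 0.537 -0.027] ([-5.4, -5.6, -0.0], -24.0)
-15 [ 0.538 -0.039] ([-6.5, -6.3, -0.0], -28.0)
-11 [ 0.541 -0.051] ([-7.6, -6.9, -0.0], -32.0)
-7 [ 0.544 -0.063] ([-8.7, -7.4, -0.0], -36.0)
-3 [ 0.548 -0.075] ([-9.8, -7.8, -0.0], -40.0)
0 [ 0.552 -0.083] ([-10.7, -8.1, -0.0], -43.0)
```

Call:
carry_out --deltas '[[-0.1, [-0.8, -1.1, 0], -4], [-0.1, [-1.5, -2.1, 0], -8], [-0.1, [-2.4, -3.0, 0], -12], [-0.1, [-3.2, -3.7, 0], -16], [-0.1, [-4.0, -4.4, 0], -20], [-0.1, [-4.9, -5.1, 0], -24], [-0.1, [-5.9, -5.7, 0], -28], [-0.1, [-6.9, -6.3, 0], -32], [-0.1, [-7.9, -6.7, 0], -36], [-0.1, [-8.9, -7.0, 0], -40], [-0.1, [-9.8, -7.3, 0], -43], [-0.1, [-9.8, -7.3, 0], -43]]'

```text
time: 4.85
tcp_pos: [0.5526, -0.0713, 0.0285]
tcp_rot: [0.056, 0.998, -0.0, 0.001]
contact_force: [0.4, -0.0, 0.4]
gripper_width: 0.548
finger_force: 0.0
```

Run:
```python
from h import *
s=cap('scene','s4')
b=cv2.resize(s['pixels'][140:290,200:360,::-1],None,fx=5,fy=4,interpolation=cv2.INTER_CUBIC)
b=cv2.resize(s['pixels'][150:290,210:350,::-1],None,fx=4,fy=4,interpolation=cv2.INTER_CUBIC)
cv2.imwrite('pics/v4.png',b); o=manip.get_obs();print(o['tcp_pos'],yang(o),o['contact_force'])
```

```text
[ 0.55255258 -0.07080415  0.02849128] 83.45888638747354 [ 0.66739123 -0.28860558 -0.24822404]
```

View pics/v4.png

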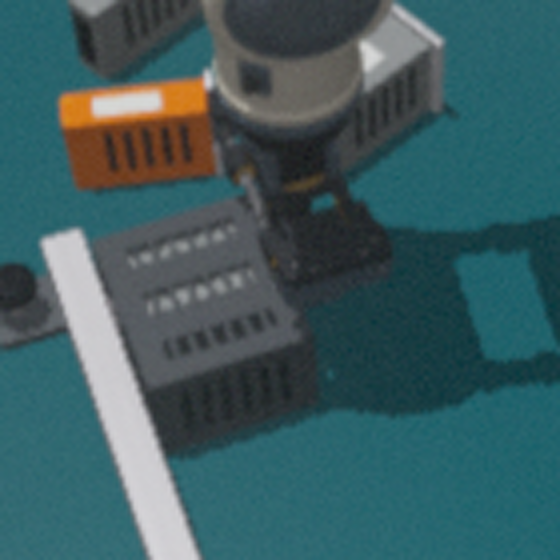

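The chassis is almost parallel to the fence. Its back edge runs from scene (245,247) to (234,210), with the bays to the robot. I'll press it gently to the fence.

Call:
carry_out --deltas '[[-0.1, [-0.2, 0, 0], 0], [-0.1, [-0.4, 0, 0], 0], [-0.1, [-0.5, 0, 0], 0], [-0.1, [-0.6, 0, 0], 0], [-0.1, [-0.6, 0, 0], 0]]'

```text
time: 5.4
tcp_pos: [0.5537, -0.0699, 0.028]
tcp_rot: [0.056, 0.998, 0.0, -0.004]
contact_force: [-24.7, 0.5, 19.8]
gripper_width: 0.555
finger_force: 12.2
```

Run:
```python
from arc import *
s=cap('scene','s5'); s0=load('s4')
for c,P in((s0,[(245,247.5),(233.75,210.5)]),):
    a,b=[onz(c,*p,.086)[:2] for p in P];v=a-b;print(np.linalg.norm(v),deg(atan2(v[1],v[0]))-90-fy,Rm(-fy)@(a-F),Rm(-fy)@(b-F))
# fence line from scene: bright white mask
im=s0['pixels'];h=cv2.cvtColor(im,cv2.COLOR_RGB2HSV);m=((h[...,1]<40)&(h[...,2]>150)).astype(np.uint8);m[:195]=0;m[360:]=0;m[:,:215]=0;m[:,290:]=0
n,l,st,_=cv2.connectedComponentsWithStats(m);i=1+st[1:,4].argmax();k=cv2.minAreaRect(np.argwhere(l==i)[:,::-1].astype(np.float32));bx=cv2.boxPoints(k)
for p in bx: print(p.round(1),onz(s0,*p,.045).round(4))
o=manip.get_obs();print(o['tcp_pos'],yang(o),o['contact_force'])
```

```text
0.12969228192751778 -3.1518960615561156 [ 0.00102672 -0.03801965] [-0.00610418 -0.16751575]
[218.3 210. ] [ 0.7182 -0.1736  0.045 ]
[229.9 205.8] [ 0.6829 -0.172   0.045 ]
[277.6 339.4] [0.7377 0.2665 0.045 ]
[266.  343.5] [0.7672 0.263  0.045 ]
[ 0.55369964 -0.06994097  0.02795138] 83.57765651499712 [-23.13273862   0.94723899  18.35138623]
```

Call:
carry_out --deltas '[[-0.1, [1.5, 0, 0], 0], [-0.1, [4, 0, -1], 0], [-0.1, [6, 0, -6], 0], [-0.1, [6, 0, -11], 0], [-0.1, [6, 0, -16], 0], [-0.1, [6, 0, -20], 0], [-0.1, [6, 0, -20], 0]]'

```text
time: 6.15
tcp_pos: [0.5011, -0.0648, 0.2339]
tcp_rot: [0.056, 0.998, -0.001, 0.005]
contact_force: [0.5, -0.3, -1.0]
gripper_width: 0.552
finger_force: 0.0
```

Run:
```python
from h import *
c=cap('wrist','w1');t=cap('top','t6');s=cap('scene','s6')
print({k:v for k,v in c.items() if k!='pixels'},load('w1')['o']['tcp_pos'])
cv2.imwrite('pics/v5.png',np.vstack([cv2.resize(c['pixels'][:,:,::-1],(448,336),interpolation=cv2.INTER_AREA),np.hstack([cv2.resize(x,(224,220),interpolation=cv2.INTER_CUBIC) for x in (t['pixels'][140:250,280:392,::-1],s['pixels'][180:290,210:322,::-1])])]))
```

```text
{'fx': 371.64829954431775, 'fy': 371.64829954431775, 'cx': 320.2571429938375, 'cy': 242.66198649894392, 'mount': array([[ 2.71757681e-04,  9.63404967e-01,  2.68049987e-01,
         7.52730478e-02],
       [ 9.99998935e-01,  1.22518241e-04, -1.45417680e-03,
        -5.58180243e-04],
       [-1.43380217e-03,  2.68050097e-01, -9.63403908e-01,
        -1.71433195e-01],
       [ 0.00000000e+00,  0.00000000e+00,  0.00000000e+00,
         1.00000000e+00]])} [ 0.50107039 -0.06475309  0.23390586]
```

View pics/w1.png

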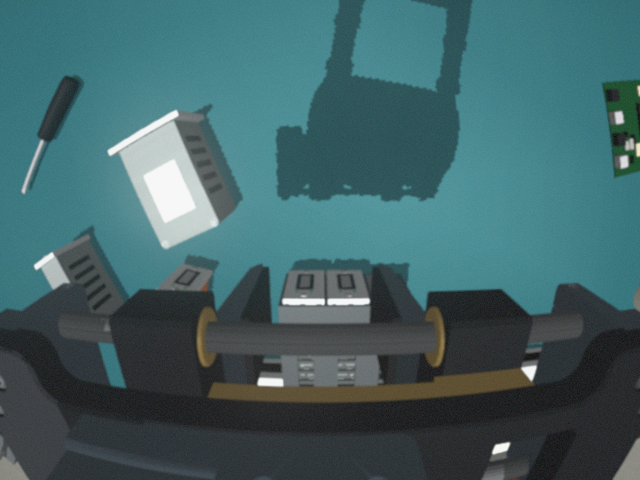

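The wrist view shows the two fitted plates, with top edges from (283,300) to (370,302). The wide module is at (170,180) and the narrow grey one at (75,270). The empty bay is hidden behind the right finger. The top and scene views are needed for the chassis pose.

```bash
cat >> h.py <<'E'
def wray(c,u,v):
    o=c['o'];Rw=R.from_quat(o['tcp_rot']).as_matrix();M=np.array(c['mount'])
    x,y=(u-c['cx'])/c['fx'],(v-c['cy'])/c['fy'];th=np.hypot(x,y);k=np.sinc(th/np.pi) and np.sin(th)/th
    d=np.array([x*k,-y*k,-np.cos(th)]); return o['tcp_pos']+Rw@M[:3,3],Rw@M[:3,:3]@d
def wonz(c,u,v,z): p,d=wray(c,u,v); return p+d*(z-p[2])/d[2]
E
python3 - <<'E'
from arc import *
w=load('w1')
for p in [(283,302),(326,302),(370,303)]: print('plate top',wonz(w,*p,.083).round(4))
g=w['pixels'][295:312,275:380].astype(int).sum(2)//3; print(g[::2,::3])
t=load('t6')['pixels'];s=load('s6')['pixels']
cv2.imwrite('pics/v6.png',np.hstack([cv2.resize(x[...,::-1],(400,400),interpolation=cv2.INTER_CUBIC) for x in (t[150:250,290:390],s[190:290,220:320])]))
E
```

```text
plate top [ 0.5716 -0.1088  0.083 ]
plate top [ 0.5761 -0.068   0.083 ]
plate top [ 0.5822 -0.0261  0.083 ]
[[112 114  79 103 111 109 114 111 113 162 150 115 112 109 112 108 107  69
  108 109 110 111 112 107 120 145 108 110 108 111 109  82  41  40  30]
 [111 109  74 117 123 120 118 124 114 150 140 115 115 114 117 111 111  68
  114 116 119 121 118 116 127 138 119 123 125 130 130 116  50  40  41]
 [110 106  95 234 238 237 237 239 235 234 234 235 235 234 235 229 227  86
  231 237 237 238 239 239 237 241 241 241 240 242 243 228  46  37  41]
 [111  99 106 247 246 246 246 246 246 246 246 246 246 246 246 246 247  97
  247 247 246 246 246 246 246 247 246 246 246 246 247 245  54  43  38]
 [114  94  80 233 229 246 246 246 244 233 242 246 246 247 237 237 244  87
  246 240 238 247 245 245 245 229 240 245 246 246 229 189  43  37  35]
 [113  97  78 112 102 134 140 137 134 107 130 146 148 148 115 112 140  83
  145 124 116 149 139 145 136 102 121 133 132 130 104  93  44  38  36]
 [108 119 120 122 122 119 119 120 120 124 121 122 122 122 125 120 123 118
  119 119 118 119 118 119 119 122 120 120 119 119 122 117  53  35  42]
 [108 122 128 128 126 125 126 126 128 126 129 131 124 126 130 128 125 127
  125 123 128 122 127 126 122 124 120 124 122 127 124 121  52  36  42]
 [111 118 131 126 130 129 128 126 128 126 124 125 125 126 129 126 125 125
  125 124 127 127 125 126 125 123 123 124 122 120 122 121  47  41  44]]
```

View pics/v6.png

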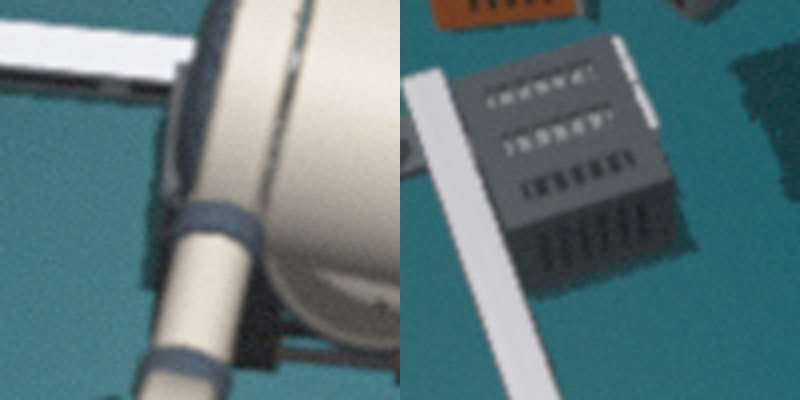

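Scene crop: the chassis back lies along the fence. The plates run from scene (274,200) to (284,221), and the roof corner beside the empty bay is at (288,235). Next is the module.

Run:
```python
from arc import *
w=load('w1'); l,g,r=[wonz(w,u,299,.083)[:2] for u in(283,326.5,369)]
yw=deg(atan2(*(r-l)[::-1]))-90;print('plates',l,g,r,np.linalg.norm(r-l),yw)
s=load('s6')
for nm,p,z in [('pl-63',(273.75,200),.083),('pl+20',(283.75,221.2),.083),('roof bay +67',(288,235),.086),('back+67',(246.75,248),.086),('back-67',(234.25,210.5),.086)]: print(nm,onz(s,*p,z).round(4))
for yy in (yw,fy-.3):
  A=Rm(yy); print(yy,'mouth',g+A@[.006,.0645],'seat',g+A@[.060,.0645],'pred roof',g+A@[.006,.0885],'back+',g+A@[.124,.0885],'back-',g+A@[.124,-.0455])
pc=[wonz(w,*p,.08) for p in((37,265),(85,237))];print('plate',pc,np.linalg.norm(pc[0]-pc[1]))
m=(pc[0]+pc[1])[:2]/2;v=(pc[1]-pc[0])[:2];print('yaw',deg(atan2(v[1],v[0]))-90, 'mid',m)
```

```text
plates [ 0.56850817 -0.10837201] [ 0.57296078 -0.06717575] [ 0.57784842 -0.02682681] 0.08207837877621131 -6.534222435305566
pl-63 [ 0.571  -0.1039  0.083 ]
pl+20 [ 0.5782 -0.0236  0.083 ]
roof bay +67 [0.589  0.0252 0.086 ]
back+67 [0.7044 0.0117 0.086 ]
back-67 [ 0.6855 -0.1192  0.086 ]
-6.534222435305566 mouth [ 0.58626169 -0.00377751] seat [ 0.63991091 -0.00992253] pred roof [0.58899281 0.02006658] back+ [0.70622629 0.00663858] back- [ 0.69097754 -0.12649096]
-6.55 mouth [ 0.58627915 -0.00378118] seat [ 0.63992667 -0.00994097] pred roof [0.58901683 0.02006217] back+ [0.70624661 0.00660188] back- [ 0.6909612  -0.12652346]
plate [array([ 0.50774084, -0.39811471,  0.08      ]), array([ 0.48402586, -0.31133404,  0.08      ])] 0.0899626798932655
yaw 15.284319441406353 mid [ 0.49588335 -0.35472438]
```

Run:
```python
from arc import *
o=manip.get_obs();print(o['tcp_pos'],yang(o),row([.53,-.3724,.19],105.4,o['tcp_pos'],yang(o)))
```

```text
[ 0.497962   -0.06418348  0.22776096] 83.60414330402048 ([-6.6, -30.3, 3.8], -21.8)
```

Call:
carry_out --deltas '[[-0.3, [-6.6, -30.3, 3.8], -21.8], [-0.3, [-6.6, -30.3, 3.8], -21.8], [-0.3, [-6.6, -30.3, 3.8], -21.8], [-0.3, [-6.6, -30.3, 3.8], -21.8], [-0.3, [-6.6, -30.3, 3.8], -21.8], [-0.3, [-6.6, -30.3, 3.8], -21.8], [-0.3, [-6.6, -30.3, 3.8], -21.8], [-0.3, [-6.6, -30.3, 3.8], -21.8], [-0.3, [-6.6, -30.3, 3.8], -21.8]]'

```text
time: 7.2
tcp_pos: [0.5297, -0.3724, 0.188]
tcp_rot: [-0.134, 0.991, 0.001, -0.001]
contact_force: [0.4, 0.6, 0.5]
gripper_width: 0.65
finger_force: 0.0
```

Run:
```python
from arc import *
w=cap('wrist','w2');t=cap('top','t7');o=load('w2')['o'];print(o['tcp_pos'],yang(o))
a=w['pixels'][200:400,220:420,::-1];b=t['pixels'][150:250,290:390,::-1]
cv2.imwrite('pics/v7.png',np.hstack([cv2.resize(x,(400,400),interpolation=cv2.INTER_CUBIC) for x in(a,b)]))
```

```text
[ 0.52965607 -0.37237775  0.18803826] 105.38944924451488
```

View pics/v7.png

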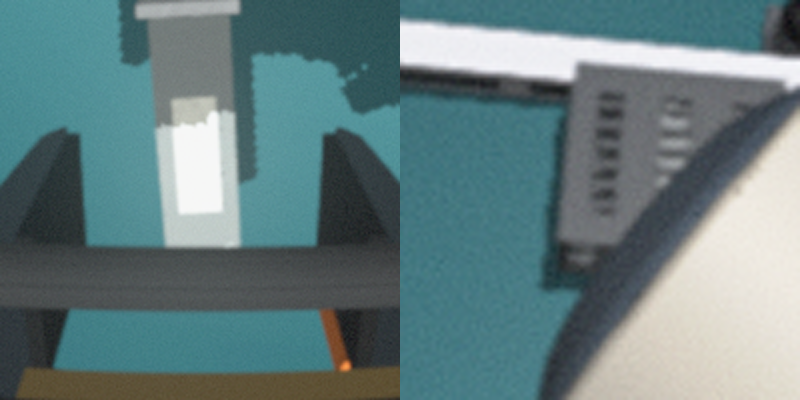

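The wrist view shows the narrow module between the fingers, with its plate edge at (288,201) to (340,200) and its body edges at u 295–340. In the top view the chassis +y roof edge runs from (334,165) to (330,211).

Run:
```python
from arc import *
w=load('w2');q=lambda u,v,z:wonz(w,u,v,z)[:2]
L0,L1,R0,R1=q(295,210,.074),q(302.5,323.5,.074),q(336,210,.074),q(340,323.5,.074)
print('thick',np.linalg.norm(L0-R0),np.linalg.norm(L1-R1)); 
for a,b in((L0,L1),(R0,R1)): v=b-a;print('yaw',deg(atan2(v[1],v[0])),np.linalg.norm(v))
p1,p2=q(288,201.5,.08),q(340,200,.08);print('plate',p1,p2,np.linalg.norm(p1-p2))
v=p2-p1; print('yaw pl',deg(atan2(v[1],v[0]))-90)
mid=(L0+L1+R0+R1)/4;print('mid edges',mid,(L0+R0)/2,(L1+R1)/2)
t=load('t7');a,b=onz(t,334.25,165.5,.086)[:2],onz(t,330,210.75,.086)[:2];print('chassis +67 edge',a,b,np.linalg.norm(a-b),deg(atan2(*(a-b)[::-1])))
```

```text
thick 0.03203117945288868 0.03239676026412791
yaw 17.9528086662446 0.09902824740981017
yaw 18.163089297922024 0.09907937992666437
plate [ 0.5069227  -0.40411075] [ 0.49535845 -0.36622162] 0.039614624743329004
yaw pl 16.97285273992857
mid edges [ 0.55594026 -0.3665632 ] [ 0.50885296 -0.38191548] [ 0.60302755 -0.35121091]
chassis +67 edge [0.70235674 0.00457638] [0.58478694 0.01744607] 0.11827209254833555 -6.246968037981031
```

Run:
```python
from arc import *
o=manip.get_obs();print(o['tcp_pos'],yang(o),row([.5316,-.3756,.026],107.5,o['tcp_pos'],yang(o)))
```

```text
[ 0.53011316 -0.37157579  0.18915874] 105.4938598325162 ([-0.0, -0.4, 16.3], -2.0)
```

Call:
carry_out --deltas '[[-0.3, [0, -0.4, 4], -2], [-0.3, [0, -0.4, 9], -2], [-0.3, [0, -0.4, 13], -2], [-0.3, [0, -0.4, 16.3], -2], [-0.3, [0, -0.4, 16.3], -2], [0.3, [0, -0.4, 16.3], -2], [0.5, [0, -0.4, 16.3], -2], [0.5, [0, -0.4, 16.3], -2], [0.5, [0, -0.4, 16.3], -2], [0.5, [0, -0.4, 16.3], -2], [0.5, [0, -0.4, 16.3], -2]]' --squeeze 15

```text
time: 8.4
tcp_pos: [0.532, -0.3772, 0.0285]
tcp_rot: [-0.152, 0.988, -0.001, 0.001]
contact_force: [-1.6, 1.8, 11.4]
gripper_width: 0.353
finger_force: 14.9
```

Call:
carry_out --deltas '[[0.5, [0, 0, -2], 0], [0.5, [0, 0, -5], 0], [0.5, [0, 0, -9], 0], [0.5, [0, 0, -12], 0], [0.5, [0, 0, -12], 0]]' --squeeze 25

```text
time: 8.9
tcp_pos: [0.5333, -0.3785, 0.1521]
tcp_rot: [-0.152, 0.988, -0.003, 0.003]
contact_force: [0.4, -0.1, -2.0]
gripper_width: 0.35
finger_force: 25.0
```

Run:
```python
from arc import *
o=manip.get_obs();print(o['tcp_pos'],yang(o),o['gripper_width'],row([.480,.0084,.14],83.5,o['tcp_pos'],yang(o)))
```

```text
[ 0.53326031 -0.37847896  0.15207541] 107.47113787424351 0.35014747495296766 ([-6.5, 38.5, 1.2], 24.0)
```

Call:
carry_out --deltas '[[0.5, [-1, 4, 0], 3], [0.5, [-2, 8, 0], 6], [0.5, [-2.5, 12, 0], 9], [0.5, [-3, 16, 0], 12], [0.5, [-3.5, 20, 0], 15], [0.5, [-4.5, 25, 0], 18], [0.5, [-5.5, 30, 0], 21], [0.5, [-6, 35, 0], 24], [0.5, [-6.5, 38.5, 0], 24], [0.5, [-6.5, 38.5, 0], 24], [0.5, [-6.5, 38.5, 0], 24], [0.5, [-6.5, 38.5, 0], 24]]'

```text
time: 10.1
tcp_pos: [0.4781, 0.0092, 0.1468]
tcp_rot: [0.057, 0.998, -0.0, 0.0]
contact_force: [0.9, 0.0, -1.2]
gripper_width: 0.349
finger_force: 25.0
```

Run:
```python
from arc import *
w=cap('wrist','w3');s=cap('scene','s8');o=load('w3')['o'];print(o['tcp_pos'],yang(o),o['tcp_rot'],o['contact_force'])
a=w['pixels'][220:380,200:440,::-1];b=s['pixels'][190:300,220:330,::-1]
cv2.imwrite('pics/v8.png',np.hstack([cv2.resize(a,(480,320),interpolation=cv2.INTER_CUBIC),cv2.resize(b,(320,320),interpolation=cv2.INTER_CUBIC)]))
```

```text
[0.47805145 0.00917784 0.14684946] 83.44972579695896 [ 5.71307906e-02  9.98366692e-01 -1.02432359e-04  1.02675689e-04] [ 0.89546935  0.02481121 -1.21105387]
```

View pics/v8.png

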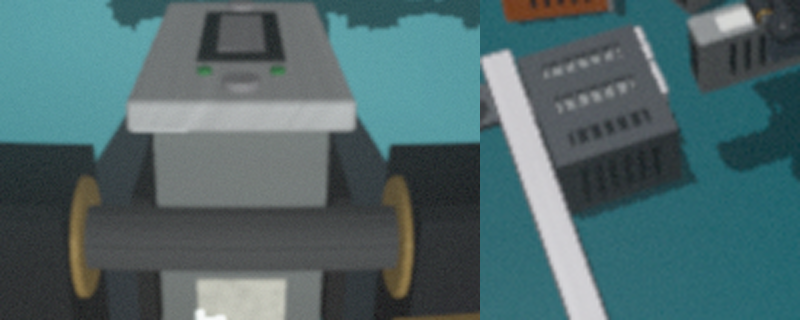

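This was my tenth picture, so from here on I work from numbers only. It shows the module held square in the fingers, its plate edge at wrist (264–377, 272). The chassis sits at the fence in the scene crop. I'll refine the gap pixel in w1 and check the wrist camera's lateral bias on the held plate.

Run:
```python
from arc import *
g=load('w1')['pixels'].astype(float).mean(2)[300:303].mean(0); print('w1',g[278:288].round(),g[322:332].round(),g[364:374].round())
w3=load('w3');h=w3['pixels'].astype(float).mean(2)[276:281].mean(0);print('w3',h[258:270].round(),h[372:384].round())
o=w3['o'];Rw=R.from_quat(o['tcp_rot'])
for u in (264,377.5):
    p=wonz(w3,u,272,o['tcp_pos'][2]+.0515);print('held plate in tool mm',(1000*Rw.inv().apply(p-o['tcp_pos'])).round(1))
M=(.5863,-.0038)
A=Rm(-6.53)@[1,0]
p=np.array(M)-.107*A;o=manip.get_obs();print(o['tcp_pos'],row([*p,.033],83.47,o['tcp_pos'],yang(o)))
```

```text
w1 [103.  87.  67. 103. 177. 235. 247. 248. 247. 247.] [248. 247. 199. 106.  95. 170. 237. 247. 247. 247.] [247. 247. 248. 248. 242. 183.  99.  49.  38.  39.]
w3 [135. 132. 128. 118. 112. 126. 154. 170. 174. 175. 175. 174.] [182. 182. 182. 177. 167. 141. 114. 111. 125. 136. 137. 137.]
held plate in tool mm [ 31.4 -19.8 -51.5]
held plate in tool mm [ 31.4  19.4 -51.5]
[0.47808537 0.00886022 0.14683162] ([-0.2, -0.0, 11.4], -0.1)
```

Call:
carry_out --deltas '[[0.5, [0, -0.1, 4], 0], [0.5, [-0.2, -0.1, 8], 0], [0.5, [-0.2, -0.1, 10.5], 0], [0.5, [-0.2, -0.1, 11.5], 0], [0.5, [-0.2, -0.1, 11.7], 0], [0.5, [-0.2, -0.1, 11.9], 0], [0.5, [-0.2, -0.1, 11.9], 0], [0.5, [-0.2, -0.1, 11.9], 0]]'

```text
time: 11.0
tcp_pos: [0.4803, 0.0086, 0.0288]
tcp_rot: [0.057, 0.998, -0.0, 0.001]
contact_force: [0.5, -0.0, -1.9]
gripper_width: 0.347
finger_force: 25.0
```

Call:
carry_out --deltas '[[0.5, [0, 0, -0.2], 0], [0.5, [0, 0, -0.4], 0], [0.5, [0, 0, -0.4], 0], [0.5, [0, 0, -0.4], 0], [0.5, [0, 0, -0.4], 0]]'

```text
time: 11.5
tcp_pos: [0.4797, 0.0087, 0.0319]
tcp_rot: [0.057, 0.998, -0.0, -0.0]
contact_force: [0.2, -0.1, -2.3]
gripper_width: 0.349
finger_force: 25.0
```

Run:
```python
from arc import *
A=Rm(-6.53)@[1,0];M=np.array([.5862,-.0047]);o=manip.get_obs()
print(o['tcp_pos'],yang(o),o['contact_force'])
for d in(.107,.087,.067,.032): print(d,row([*(M-d*A),.033],83.47,o['tcp_pos'],yang(o)))
```

```text
[0.47965657 0.0086622  0.03192391] 83.47454609052087 [ 0.22727249 -0.11054394 -2.25639667]
0.107 ([-0.0, -0.1, -0.1], 0.0)
0.087 ([-2.0, -0.1, -0.1], 0.0)
0.067 ([-4.0, -0.1, -0.1], 0.0)
0.032 ([-7.5, -0.1, -0.1], 0.0)
```

Call:
carry_out --deltas '[[0.5, [-0.3, -0.1, -0.1], 0], [0.5, [-0.8, -0.1, -0.1], 0], [0.5, [-1.3, -0.1, -0.1], 0], [0.5, [-1.8, -0.1, -0.1], 0], [0.5, [-2.3, -0.1, -0.1], 0], [0.5, [-2.7, -0.1, -0.1], 0], [0.5, [-3.1, -0.1, -0.1], 0], [0.5, [-3.5, -0.1, -0.1], 0], [0.5, [-3.5, -0.1, -0.1], 0]]'

```text
time: 12.4
tcp_pos: [0.515, 0.0036, 0.0329]
tcp_rot: [0.057, 0.998, -0.0, 0.0]
contact_force: [-0.1, 0.3, -1.4]
gripper_width: 0.352
finger_force: 25.0
```

Call:
carry_out --deltas '[[0.5, [-0.5, 0, 0], 0], [0.5, [-1.0, 0, 0], 0], [0.5, [-1.5, 0, 0], 0], [0.5, [-2.0, 0, 0], 0], [0.5, [-2.5, 0, 0], 0], [0.5, [-3.0, 0, 0], 0], [0.5, [-3.5, 0, 0], 0], [0.5, [-3.9, 0, 0], 0], [0.5, [-3.9, 0, 0], 0]]'

```text
time: 13.3
tcp_pos: [0.5537, -0.0008, 0.0329]
tcp_rot: [0.057, 0.998, -0.0, 0.0]
contact_force: [-1.1, 0.1, -1.9]
gripper_width: 0.353
finger_force: 25.0
```

Run:
```python
from arc import *
s=cap('scene','s9');o=manip.get_obs();print(o['tcp_pos'],yang(o),o['contact_force'],o['moment'])
# chassis moved? compare scene patches of the back edge / roof
a,b=[load(k)['pixels'][215:245,228:262].astype(np.float32).mean(2) for k in('s8','s9')]
print(cv2.phaseCorrelate(a,b))
```

```text
[ 0.55328274 -0.00078308  0.0328712 ] 83.47039230451398 [-1.00363533 -0.31952072 -2.42019142] [ 0.01333808  0.07096394 -0.02960748]
((-0.07297143410537998, -0.023218208119327954), 1.007111245393753)
```

Call:
carry_out --deltas '[[0.5, [0, 0, 0.1], 0], [0.3, [0, 0, 0.1], 0], [0.1, [0, 0, 0.1], 0], [0, [0, 0, 0.1], 0], [0, [0, 0, 0.1], 0], [0, [0, 0, -2], 0], [0, [0, 0, -6], 0], [0, [0, 0, -10], 0], [0, [5, 0, -10], 0], [0, [10, 0, -10], 0], [0, [10, 0, -10], 0]]'

```text
time: 14.45
tcp_pos: [0.4455, 0.0117, 0.1323]
tcp_rot: [0.057, 0.998, 0.0, -0.004]
contact_force: [0.4, -0.4, -0.6]
gripper_width: 0.499
finger_force: 0.0
```

Run:
```python
from arc import *
w=cap('wrist','w4');o=load('w4')['o'];print(o['tcp_pos'],yang(o),o['contact_force'])
M=(.5862,-.0047);A=Rm(-6.53)
im=w['pixels'];g=im.astype(float).mean(2)
# expected plate outer top edge: mouth -(50..65) etc.; print where bright rows are near expected columns
def wproj(P):
    Rw=R.from_quat(o['tcp_rot']).as_matrix();m=np.array(w['mount']);q=m[:3,:3].T@(Rw.T@(np.array(P)-o['tcp_pos'])-m[:3,3]);
    r=np.hypot(q[0],q[1]);th=np.arctan2(r,-q[2]);return w['cx']+w['fx']*th*q[0]/r,w['cy']-w['fy']*th*q[1]/r
for d in(-.063,): 
  for y in(-.02,.02): P=np.append(np.array(M)+A@[d,y],.083);print('module plate exp',wproj(P))
for y in(-.1075,-.0645,-.0245): print('neigh exp',wproj(np.append(np.array(M)+A@[-.006,y],.083)))
u,v=wproj(np.append(np.array(M)+A@[-.063,0],.083));u,v=int(u),int(v)
print(g[v-20:v+16,u].round().astype(int)); 
for dv in(0,2,4,6): print(v+dv,[int(x) for x in g[v+dv,u-50:u+52:2]])
```

```text
[0.44554118 0.01171234 0.13234259] 83.49211573211558 [ 0.39261861 -0.39863348 -0.58596525]
module plate exp (np.float64(291.9202710846357), np.float64(368.69954362766646))
module plate exp (np.float64(348.1871635394703), np.float64(368.692602578801))
neigh exp (np.float64(188.8786621388129), np.float64(419.07709356511384))
neigh exp (np.float64(239.3104721743218), np.float64(423.6328502942696))
neigh exp (np.float64(288.9724813175976), np.float64(425.97233752737884))
[ 90  93  94  91  90  91  88 102 112 127 171 233 248 247 247 247 247 245
 229 215 212 209 210 209 210 208 210 208 210 209 210 209 210 209 207 208]
368 [78, 78, 73, 76, 79, 78, 77, 77, 79, 80, 79, 78, 81, 77, 148, 205, 212, 212, 211, 211, 210, 211, 211, 211, 210, 212, 211, 211, 211, 212, 212, 210, 211, 212, 211, 210, 141, 79, 80, 80, 80, 78, 101, 127, 127, 124, 125, 128, 126, 128, 124]
370 [100, 98, 97, 94, 101, 95, 98, 95, 98, 92, 94, 98, 95, 88, 146, 204, 209, 208, 210, 210, 209, 212, 208, 209, 211, 210, 211, 209, 210, 211, 209, 212, 207, 212, 210, 209, 143, 76, 73, 78, 74, 76, 108, 128, 127, 129, 126, 124, 129, 129, 126]
372 [111, 104, 101, 101, 109, 117, 115, 117, 116, 115, 116, 114, 116, 101, 148, 205, 210, 210, 210, 208, 210, 207, 210, 209, 209, 209, 210, 210, 209, 210, 208, 212, 210, 210, 208, 208, 138, 76, 80, 80, 76, 76, 90, 123, 129, 127, 129, 128, 130, 125, 129]
374 [117, 105, 104, 106, 110, 115, 116, 117, 113, 117, 116, 117, 117, 103, 142, 206, 209, 208, 208, 210, 208, 209, 209, 208, 209, 210, 208, 211, 209, 208, 209, 209, 209, 211, 209, 208, 131, 63, 77, 82, 72, 76, 84, 121, 124, 126, 130, 122, 128, 126, 126]
```

Call:
carry_out --deltas '[[1, [0, 0, 3], 0], [1, [0, 0, 6], 0], [1, [0, 0, 9.2], 0], [1, [0, 0, 9.2], 0], [1, [-1.5, 0, 9.2], 0], [1, [-3, 0, 9.2], 0], [1, [-3.5, 0, 9.2], 0], [1, [-4, 0, 9.2], 0], [1, [-4.5, 0, 9.2], 0], [1, [-5, 0, 9.2], 0], [1, [-5.5, 0, 9.2], 0], [1, [-6, 0, 9.2], 0]]'

```text
time: 15.7
tcp_pos: [0.5133, 0.0038, 0.0409]
tcp_rot: [0.057, 0.998, 0.0, -0.0]
contact_force: [-2.5, 0.0, 1.4]
gripper_width: 0.014
finger_force: 1.2
```

Run:
```python
from arc import *
A=Rm(-6.53);o=manip.get_obs();d=A.T@(o['tcp_pos'][:2]-[.5862,-.0047]);print(o['time'],o['tcp_pos'],yang(o),d*1000,o['contact_force'])
s=cap('scene','s10')
a,b=[load(k)['pixels'][215:245,228:262].astype(np.float32).mean(2) for k in('s9','s10')];print(cv2.phaseCorrelate(a,b))
```

```text
15.7 [0.51326017 0.00382837 0.04092914] 83.47435716973422 [-73.43650811   0.17807159] [-2.54713531  0.02531757  1.37340589]
((0.03894524950636935, 0.10231219837883287), 1.0451388403221413)
```

Call:
carry_out --deltas '[[1, [-0.5, 0, 0], 0], [1, [-1, 0, 0], 0], [1, [-1.5, 0, 0], 0], [1, [-2, 0, 0], 0], [1, [-2.5, 0, 0], 0], [1, [-3, 0, 0], 0], [1, [-3.4, 0, 0], 0], [1, [-3.7, 0, 0], 0], [1, [-4.0, 0, 0], 0], [1, [-4.2, 0, 0], 0], [1, [-4.4, 0, 0], 0], [1, [-4.4, 0, 0], 0]]'

```text
time: 16.95
tcp_pos: [0.5574, -0.0012, 0.041]
tcp_rot: [0.057, 0.998, -0.0, 0.0]
contact_force: [0.2, -0.0, -0.6]
gripper_width: 0.004
finger_force: 0.0
```

Call:
carry_out --deltas '[[1, [-0.2, 0, 0], 0], [1, [-0.3, 0, 0], 0], [1, [-0.4, 0, 0], 0], [1, [-0.5, 0, 0], 0], [1, [-0.5, 0, 0], 0], [1, [-0.5, 0, 0], 0]]'

```text
time: 17.55
tcp_pos: [0.5615, -0.0017, 0.0409]
tcp_rot: [0.057, 0.998, 0.0, -0.001]
contact_force: [-5.3, 0.1, 3.7]
gripper_width: 0.007
finger_force: 2.6
```

Call:
carry_out --deltas '[[1, [-0.1, 0, 0], 0], [1, [-0.2, 0, 0], 0], [1, [-0.3, 0, 0], 0], [1, [-0.3, 0, 0], 0]]'

```text
time: 17.95
tcp_pos: [0.5623, -0.0014, 0.0407]
tcp_rot: [0.057, 0.998, 0.0, -0.003]
contact_force: [-16.3, 6.4, 12.2]
gripper_width: 0.005
finger_force: 8.4
```

Call:
carry_out --deltas '[[1, [-0.1, 0, 0], 0], [1, [-0.2, 0, 0], 0], [1, [-0.2, 0, 0], 0], [1, [1, 0, 0], 0], [1, [4, 0, 0], 0], [1, [7, 0, -3], 0], [1, [7, 6, -9], 0], [1, [6, 12, -14], 0], [1, [6, 12, -14], 0], [1, [6, 12, -14], 0]]'

```text
time: 18.95
tcp_pos: [0.5216, 0.1272, 0.1847]
tcp_rot: [0.056, 0.998, 0.001, 0.003]
contact_force: [1.4, -0.6, 0.1]
gripper_width: 0.002
finger_force: 0.0
```

Run:
```python
from arc import *
o=manip.get_obs();print(o['tcp_pos'],o['contact_force'])
w=cap('wrist','w5');s=cap('scene','s11');t=cap('top','t11');w=load('w5');o=w['o']
a,b=[load(k)['pixels'][215:245,228:262].astype(np.float32).mean(2) for k in('s9','s11')];print('shift',cv2.phaseCorrelate(a,b))
# bright plate-top mask, scene: three plates z=.083 outer edges should be collinear
A=Rm(-6.53);M=np.array([.5862,-.0047])
for nm,c in (('s',s),('t',t)):
    im=c['pixels'];h=cv2.cvtColor(im,cv2.COLOR_RGB2HSV);m=((h[...,1]<50)&(h[...,2]>175))
    for y in(-.043,-.022,0,.01,.028,.043,.058):
        r=[]
        for d in np.arange(-.115,-.04,.0005):   # chassis x scan at z=.083
            P=np.append(M+A@[d+.059,y-.043],.083);u,v=proj(c,P);r.append(cv2.getRectSubPix(h[...,2].astype(np.float32),(1,1),(float(u),float(v)))[0,0])
        r=np.array(r);k=r>170;print(nm,y,np.round(1000*np.arange(-.115,-.04,.0005)[k][[0,-1]],1) if k.any() else None,r.max())
def wproj(P):
    Rw=R.from_quat(o['tcp_rot']).as_matrix();m=np.array(w['mount']);q=m[:3,:3].T@(Rw.T@(np.array(P)-o['tcp_pos'])-m[:3,3])
    r=np.hypot(q[0],q[1]);th=np.arctan2(r,-q[2]);return w['cx']+w['fx']*th*q[0]/r,w['cy']-w['fy']*th*q[1]/r
g=w['pixels'].astype(np.float32).mean(2)
for y in(-.055,-.043,-.03,-.01,0,.01,.03,.043,.055):
    ds=np.arange(-.09,-.04,.0005);r=np.array([cv2.getRectSubPix(g,(1,1),tuple(map(float,wproj(np.append(M+A@[d+.059,y-.043],.083)))))[0,0] for d in ds]);k=r>190
    print('w',y,np.round(wproj(np.append(M+A@[-.006,y-.043],.083))),np.round(1000*ds[k][[0,-1]],1) if k.any() else None,r.max())
```

```text
[0.52156342 0.12715931 0.18466094] [ 1.35652775 -0.57249651  0.07967561]
shift ((-0.3006426972447436, 0.036666644606572873), 0.7331881214071203)
s -0.043 [-64.5 -61. ] 186.04918
s -0.022 [-63.5 -63.5] 171.29803
s 0 [-64.5 -61. ] 184.30545
s 0.01 [-64.5 -61. ] 187.49579
s 0.028 [-64.5 -61. ] 180.85889
s 0.043 [-64.5 -61. ] 187.18309
s 0.058 [-64.  -60.5] 192.17883
t -0.043 [-67.5 -60. ] 238.95111
t -0.022 [-65. -61.] 190.73624
t 0 [-66.  -59.5] 236.67569
t 0.01 [-66.5 -60.5] 232.63853
t 0.028 [-66. -60.] 229.27756
t 0.043 [-66.  -60.5] 217.74123
t 0.058 [-66.5 -59.5] 235.25789
w -0.055 [ 88. 315.] None 80.8651
w -0.043 [ 97. 316.] None 113.61583
w -0.03 [108. 317.] None 115.17001
w -0.01 [126. 318.] None 113.72264
w 0 [135. 319.] None 116.62152
w 0.01 [145. 320.] None 114.03321
w 0.03 [165. 321.] None 114.04542
w 0.043 [178. 322.] None 123.759056
w 0.055 [191. 323.] None 111.5987
```

In both the scene and top views, all three plates line up to about 0.5 mm. The chassis is at the fence and the tool is clear.

```bash
python3 -c "
from station import manip
print(manip.sign_off())"
```

```text
the job is handed in; nothing more can be done
None
```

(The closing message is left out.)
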